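# Oil the bronze padlock in the key cupboard

### The arm

A 6-joint arm with a two-finger parallel gripper is mounted at the origin on the work surface. World frame = base frame: x ahead of the robot, y to its left, z up, the work surface at z = 0. Lengths are in m, angles in rad, forces in N, time in s.
With the tool pointing down it reaches from about 0.425 to 0.925 m from the base axis. Payload 12.5 kg.
Tool frame: the origin (TCP) lies midway between the tips of the shut fingers; the grasp point (between the pads) lies r.hold_point_z behind it (r.hold_point_z is the distance from the TCP to the grasp point, in m); z points along the fingers, y is the line along which they close (so a half turn about z gives the same grasp; the last joint's range is limited). The gripper opens to 85 mm and grips with 20 to 120 N. Pads are 22 mm wide; open, the fingers measure 114 mm over their backs; the gripper's body (76 mm by 85 mm) begins 54 mm behind the grasp point. The pads swing forward as they close: fully open they stand 13 mm farther back than shut.
Start: joints at [1.142, 0.491, 1.559, -0, 1.092, -0.106], TCP at [0.198, 0.593, 0.231] pointing down, gripper open.
Joint ranges: [-3.1, 3.1], [-0.84, 2.19], [0.05, 2.79], [-1.13, 4.28], [0.06, 2.93], [-2.69, 2.69]. Speed limits (rad/s): [2.22, 2.22, 2.79, 3.14, 3.14, 3.14].

### API

Orientations are given as a unit quaternion [x, y, z, w].
In Python, from station import r gives the robot as it stands. The module is installed in compiled form; this text tells all that it offers.
- The arm moves only by the shell command python3 -m crank 'ROWS'. ROWS is JSON, a list of rows, each an object of numbers: "x", "y", "z": the shift along the world's x, y, z in mm; "spin": the turn about the world's z in rad; "fingers": the gripper command: -1 is fully open, 1 is shut, values between are in proportion. A call has 1 to 5 rows; each row is the pose to reach, as a shift and turn from the pose commanded when the call began; what a row does not reach only later rows make up. A row lasts 1/10 s, in which the tool goes at most 50 mm and 8.59 degrees, less where a joint would pass 70% of its speed; a pose out of reach is approached as far as the arm can. A call with a gripper value outside its range is refused whole. The fingers move at their own pace and stop on an object; the grip force is fixed at half the most. Time passes only in rows, so rows that repeat a pose let the fingers close. It gives the time, the measured TCP pose, the force, the opening and the grip force at its end, in the units of the state.
- r.read_state(): the state, without advancing time (a new reading comes with each control period).
- r.get_image(name): name is "scene" or "top"; returns the picture (420x560x3 uint8, red, green, blue); there is no depth.
- r.camera_params(name): a dict with "fx", "fy", "cx", "cy" (pixels), "extrinsics" (4x4, takes a point from camera to world coordinates). Camera axes: x right, y up, looking along -z (the intrinsics and any distortion apply to the point x, -y, -z); pixel columns grow to the right and rows downward; lengths in m; the calibration is good to about 2 mm. A picture is of the moment at which its call begins. camera_params takes no time and is no camera call.
- r.hand_in(): hands the job in; it is judged then, once.
The state is a dict: "time_s": time; "qpos": joint angles; "joint_velocities": joint speeds; "joint_efforts": joint torques, N m; "eef_pos": TCP position; "ee_rot": TCP orientation; "wrist_force": force on the tool from outside, world axes, zero at the start; "torque": the same for the moment, N m; "grip_width": finger opening in m; "finger_force": force on a finger pad.
Only numpy, scipy, OpenCV 4.12 (cv2) and the standard library are available. Lean on these libraries where they do the work, as an engineer would, in place of code of your own. Each camera call takes 0.05 s, during which the arm holds its last target. There are 200 camera calls.

### The job

The oak wedge jams the grey hatch of the low key cupboard: lift it out and lay it down on the worktop, then slide the hatch fully open. Stand the bronze padlock in the T-shaped nest in the recess, turned so that its keyhole rib faces the spray can and it sits fully home, and only then press the can's red spray cap all the way down and let it spring back up. Leave the hatch open, the padlock in its nest and the wedge on the worktop, and do not disturb the latch bolt, the escutcheon plate, the jar or the bell.

Things in the scene. Friction and masses are not known exactly. Their poses are not given: they have to be found in the camera images.
- cupboard: Fixed low oak cupboard, origin on the worktop, at some yaw. Own frame, mm: x -105..105, y -140..155, top z 130. Recess under the hatch: x -93..93, y -128..0, open upward; in it the nest (x -38, y -65) and a green spray can (38 dia., x 55, y -65). Deck z 130: y 0..140. Runners |x| 95..105 and end stop y 140..155, 12 high. Key board on the right wall: y -155..-128, to z 190.
- hatch (a joint): Grey sliding hatch, 186 (x) x 130 (y) x 12 mm, upper face at z 143 mm. Value in m: 0 closed over the recess, grows as it slides along the cupboard's +y over the deck, 0.13 fully open. May start up to 12 mm ajar. Stays where left; friction 1.5 N and light damping. Blocked by the wedge on the deck.
- hatch_grip (a point): Middle of the hatch's dark wood grip bar, standing on the middle of the hatch: 60 mm along the cupboard's x, 14 mm along its y, 30 mm tall. Moves with the hatch; lies 18 mm above the hatch's upper face, 12 mm below the bar's top.
- wedge: Loose oak door wedge, 36 (x) x 80 (y) mm, 8 mm high at its -y end rising evenly to 28 mm at its +y end (18 mm in the middle); about 60 g. Origin at the centre of its underside. Starts lying on the cupboard's deck, roughly in line with the cupboard, thin end to the hatch.
- wedge_mid (a point): Point in the wedge 10 mm above the centre of its underside.
- padlock: Loose upright greenish bronze padlock, about 250 g. Case 22 (x) x 46 (y) x 44 mm high, flat back at x -11; on its +x face a keyhole rib 18 wide (y), 10 proud (to x 21), 44 high. Steel shackle (8 mm bar) above the case in its y-z plane, top at z 74. Origin at the centre of the case's underside, rib not counted.
- nest (a point): Centre of the nest's floor, z 70 mm; axes as the cupboard's. The padlock's origin goes here, its x and y along the cupboard's (rib to +x, to the can). T-shaped pocket 10 mm deep (rim at z 80): case part 27 (x) x 51 (y) mm about this point, rib slot 24 wide to x 24; 2.5 to 3 mm play all round. Will not go in the wrong way round.
- cap (a joint): Sprung red spray cap on the fixed can, 20 mm diameter. Value in m, 0 up, 0.006 fully down. Spring about 2 N at first, 6.5 N fully down; rises by itself when let go.
- cap_top (a point): Centre of the cap's top face; 126 mm above the worktop when up (4 mm below the cupboard's rim). Moves with the cap.
- latch_bolt: Bystander: loose iron latch bolt lying flat, 100 (x) x 20 x 12 mm, with a 12 mm diameter stud up to 26 mm high. Origin at the centre of its underside.
- escutcheon: Bystander: loose flat iron escutcheon plate, 100 (x) x 64 (y) x 5 mm with a keyhole slot. Origin at the centre of its underside.
- jar: Bystander: loose upright amber glass jar of wax, 56 mm diameter, 120 mm high. Origin at the centre of its underside.
- bell: Bystander: loose upright brass handbell, 54 mm diameter at the foot, 92 mm high, standing beyond the cupboard's +y end. Origin at the centre of its underside.
There are look-alikes about, which are no part of the job. Leave any blue look-alike of the wedge alone.

How it is judged:
On the way, in this order (a step that is already met when the one before it is completed fails the run):
1. the wedge lies on the worktop, let go, the hatch not yet slid open (height (world z) of wedge_mid below 0.022 m and contact force between the fingers and wedge below 0.1 N and value of joint hatch below 0.07 m), for 0.1 s.
2. the hatch is slid open (value of joint hatch above 0.115 m), for 0.2 s.
3. the padlock stands fully home in its nest, rib to the can (horizontal distance between padlock and nest below 0.006 m and z of padlock in the frame of nest below 0.003 m and angle between padlock's own z axis and vertical below 0.1 rad and angle between the x axis of padlock and the x axis of nest, either way round below 0.2 rad), for 0.2 s.
4. the spray cap is pressed down (value of joint cap above 0.0045 m), for 0.1 s.
5. the spray cap is up again (value of joint cap below 0.001 m), for 0.1 s.
At the end, for the whole second after the job is handed in: Wedge at rest on the worktop (middle below 22 mm), hatch open over 115 mm, padlock at rest in the nest (within 6 mm sideways, foot within 3 mm of its floor, upright within 0.1 rad, turned within 0.2 rad), spray cap up within 1 mm (all of step 3 and height (world z) of wedge_mid below 0.022 m and linear speed of each of wedge, padlock below 0.02 m/s and value of joint hatch above 0.115 m and value of joint cap below 0.001 m); the robot touches nothing.
It fails at once if the spray cap is pressed (over 3 mm) while the padlock is not home in the nest (value of joint cap above 0.003 m and (horizontal distance between padlock and nest above 0.008 m or z of padlock in the frame of nest above 0.005 m)).
It fails at once if the latch bolt or the escutcheon plate is shifted by more than 25 mm (distance of any of latch_bolt, escutcheon from where it was at the start of the episode above 0.025 m).
It fails at once if the jar is shifted by more than 25 mm or tipped (distance of jar from where it was at the start of the episode above 0.025 m or angle between jar's own z axis and vertical above 0.5 rad).
It fails at once if the bell is shifted by more than 25 mm or tipped (distance of bell from where it was at the start of the episode above 0.025 m or angle between bell's own z axis and vertical above 0.5 rad).
It also fails if it takes over 72 s, if anything falls off the work surface, if the arm or the gripper's body presses on something with over 40 N, if the wrist force passes 120 N, or if a joint passes its speed limit or range.

## Working session

There is one attempt and no reset: what is moved stays moved. The work goes in short steps, Python scripts to look and compute and a shell command to move; the robot and the scene stay as the last step left them, time stands still between calls to the robot, and variables do not carry over. Pictures are saved under pics/ and viewed, at most 10 in all, crops included, and the job is handed in when it is done.

```bash
mkdir -p pics; cat > h.py <<'E'
import numpy as np, cv2
from station import r
def ray(cam,u,v):
    p=r.camera_params(cam);E=np.array(p["extrinsics"])
    d=np.array([(u-p["cx"])/p["fx"],-(v-p["cy"])/p["fy"],-1.0])
    return E[:3,3],E[:3,:3]@d
def onz(cam,u,v,z):
    o,d=ray(cam,u,v);return o+d*(z-o[2])/d[2]
def proj(cam,P):
    p=r.camera_params(cam);E=np.array(p["extrinsics"])
    c=E[:3,:3].T@(np.array(P)-E[:3,3]);return p["cx"]+p["fx"]*c[0]/-c[2],p["cy"]+p["fy"]*c[1]/c[2]
def snap(cam,name):
    im=cv2.cvtColor(np.array(r.get_image(cam)),cv2.COLOR_RGB2BGR);cv2.imwrite(f"pics/{name}.png",im);return im
E
python3 - <<'E'
from h import *
for c in("scene","top"):
    snap(c,c+"0");p=r.camera_params(c);print(c,{k:np.round(v,3).tolist() for k,v in p.items()})
print(r.hold_point_z,r.read_state())
E
```

```text
scene {'fx': 533.896, 'fy': 533.896, 'cx': 281.714, 'cy': 200.49, 'extrinsics': [[-0.262, -0.779, 0.57, 1.315], [0.965, -0.217, 0.147, 0.218], [0.009, 0.589, 0.808, 1.211], [0.0, 0.0, 0.0, 1.0]]}
top {'fx': 453.83, 'fy': 453.83, 'cx': 281.23, 'cy': 214.65, 'extrinsics': [[0.006, 0.993, -0.121, 0.413], [-1.0, 0.006, -0.001, 0.023], [-0.0, 0.121, 0.993, 1.192], [0.0, 0.0, 0.0, 1.0]]}
0.0187 {'time_s': 0.1, 'qpos': array([ 1.14240657e+00,  4.91519261e-01,  1.55939514e+00,  4.01332760e-06,
        1.09169343e+00, -1.05610413e-01]), 'joint_velocities': array([-0.00097701, -0.00116235,  0.00016929,  0.00147548, -0.00117411,
        0.00106361]), 'joint_efforts': array([ 1.56508577e-03, -6.19448090e+01, -2.62028253e+01, -1.26030864e-04,
        2.85485701e-03,  4.31701847e-05]), 'eef_pos': array([0.19815285, 0.59254678, 0.23077148]), 'ee_rot': array([ 1.60690866e-01,  9.87004654e-01, -4.89134801e-04, -1.35639244e-04]), 'wrist_force': array([ 0.2700417 ,  0.04734569, -0.03829916]), 'torque': array([0.02493469, 0.05709715, 0.11403645]), 'finger_force': 0.0, 'grip_width': 0.08545914098951012}
```

View pics/scene0.png

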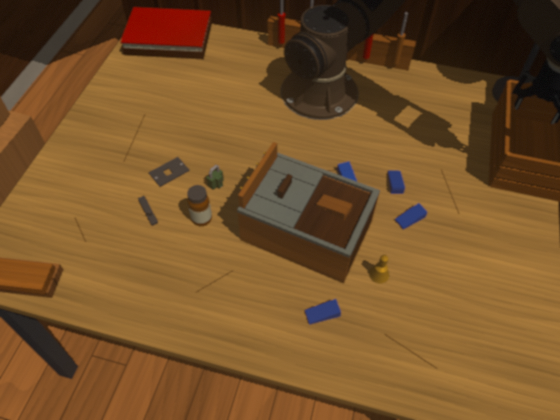

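View pics/top0.png

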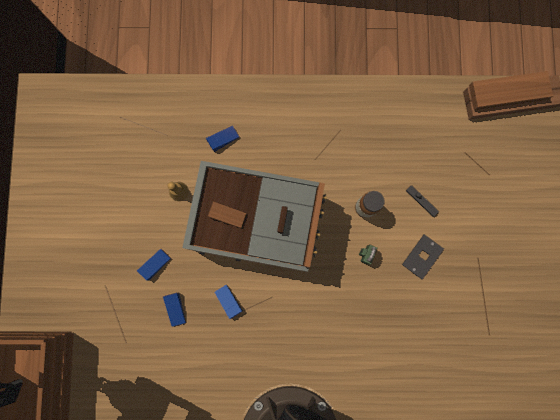

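Top view: the cupboard is at (187–325, 163–270), with its hatch at the right end. The oak wedge is at (227,215) on the deck, and the four blue look-alikes at (222,139), (154,265), (175,309) and (229,302) are not the one meant. The padlock is at (370,256), the jar at (371,205) and the bell at (178,190). I'll enlarge to confirm.

```bash
python3 - <<'E'
from h import *
t=cv2.imread("pics/top0.png");s=cv2.imread("pics/scene0.png")
a=cv2.resize(t[155:280,180:390],None,fx=3.8,fy=3.8,interpolation=cv2.INTER_CUBIC)[:,:800]
b=cv2.resize(s[160:205,190:240],(133*1,120),interpolation=cv2.INTER_CUBIC)
c=cv2.resize(t[235:275,350:390],(120,120),interpolation=cv2.INTER_CUBIC)
d=cv2.resize(s[140:280,230:390],(137,120))
row=np.zeros((120,a.shape[1],3),np.uint8);row[:,:133]=b;row[:,140:260]=c;row[:,270:407]=d
cv2.imwrite("pics/crop1.png",np.vstack([a,row]))
# masks
hsv=cv2.cvtColor(t,cv2.COLOR_BGR2HSV);print([ (p,hsv[p[1],p[0]].tolist()) for p in [(227,215),(210,190),(270,200),(195,220),(283,220),(370,256),(316,225),(367,246)]])
hs=cv2.cvtColor(s,cv2.COLOR_BGR2HSV);print([ (p,hs[p[1],p[0]].tolist()) for p in [(335,205),(320,220),(280,210),(216,178)]])
E
```

```text
[((227, 215), [13, 149, 118]), ((210, 190), [11, 154, 73]), ((270, 200), [32, 29, 115]), ((195, 220), [30, 6, 40]), ((283, 220), [9, 137, 65]), ((370, 256), [12, 28, 154]), ((316, 225), [12, 144, 142]), ((367, 246), [45, 64, 64])]
[((335, 205), [14, 195, 118]), ((320, 220), [13, 170, 63]), ((280, 210), [28, 35, 102]), ((216, 178), [38, 107, 79])]
```

View pics/crop1.png

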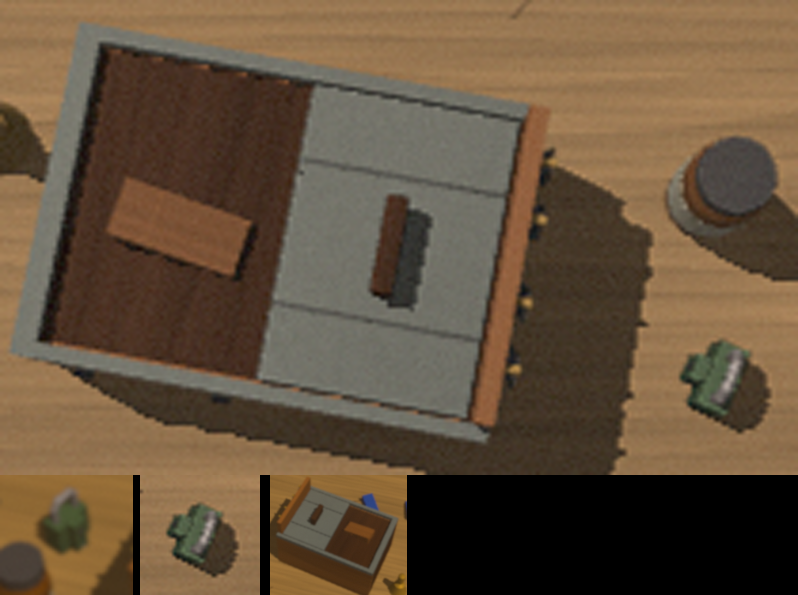

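The crop confirms the oak wedge, lying on the deck with its thin end at the right near crop (245,250), and the green T-shaped padlock with its rib towards the image's left, crop (690,373). Next I'll compute the poses.

```bash
cat >> h.py <<'E'
def C(X,Y,z,cam="top"): return onz(cam,180+X/3.8-.4,155+Y/3.8-.4,z)
E
python3 - <<'E'
from h import *
A=C(81,25,.142);B=C(12,352,.142);D=C(548,106,.19);F=C(497,427,.19)
print("A,B",A,B,np.linalg.norm(A-B)); x=(A-B)[:2]/np.linalg.norm((A-B)[:2]); y=np.array([-x[1],x[0]])
print("keyboard len",np.linalg.norm(D-F),"yaw from kb",np.degrees(np.arctan2(*(D-F)[:2][::-1])))
yaw=np.arctan2(x[1],x[0]);O=((A+B)/2)[:2]-.155*y;O2=((D+F)/2)[:2]+.155*y
print("yaw",np.degrees(yaw),"O",O,"O from kb",O2)
# hatch edge, grip
for n,p,z in [("hatch edge",(313,86),.143),("hatch edge2",(260,377),.143),("grip",(391,246),.173),("wedge hi1",(126,179),.158),("wedge hi2",(108,231),.158),("wedge lo1",(252,222),.138),("wedge lo2",(235,277),.138)]:
    P=C(*p,z)[:2];print(n,P,"cup:",(P-O)@x,(P-O)@y)
# padlock mask
t=cv2.imread("pics/top0.png");h=cv2.cvtColor(t,cv2.COLOR_BGR2HSV)
m=cv2.inRange(h,(35,50,30),(90,255,255));m[:230]=0;m[280:]=0;m[:,:350]=0;m[:,395:]=0
ys,xs=np.nonzero(m);print(len(xs))
for r_ in m[240:270,355:385]:print(''.join('#' if q else '.' for q in r_))
for nm,p in dict(jar=(371,200),bell=(178,188),bolt=(422,201),esc=(423,257)).items():print(nm,onz("top",*p,.0)[:2])
E
```

```text
A,B [0.66698844 0.21439764 0.142     ] [0.46347568 0.25078412 0.142     ] 0.20673997660427162
keyboard len 0.19097923603785516 yaw from kb -9.16968645100892
yaw -10.136926106905074 O [0.53795188 0.08001044] O from kb [0.54118125 0.09627296]
hatch edge [0.62902273 0.06949862] cup: 0.09149932682442131 0.005680850311240715
hatch edge2 [0.44920207 0.09963339] cup: -0.09081808149659178 0.003696559588751309
grip [0.52630346 0.02068852] cup: -0.0010258604804558062 -0.06044603671246562
wedge hi1 [0.56786522 0.18157209] cup: 0.011571425012837243 0.10524104938803425
wedge hi2 [0.53604687 0.19167392] cup: -0.021528176017794762 0.10958512003681711
wedge lo1 [0.54455234 0.10635109] cup: 0.001861444753524086 0.02709115885306109
wedge lo2 [0.51046804 0.11625848] cup: -0.033434514248137655 0.03084502022330909
149
..............................
..............................
..............................
..............................
..............................
..............##..............
............#######...........
............#####...##........
.........#.#####.....#........
.......#########..............
........#########.............
.......#########..............
.....###########..............
.....###########..............
....############...#..........
.......########....#..........
........######................
.......#######....#...........
.......#####..................
.......#####.....#............
......######..................
......########..#.............
........########..............
..........#######.............
..............................
..............................
..............................
..............................
..............................
..............................
jar [ 0.59866937 -0.21454484]
bell [0.62789369 0.29938264]
bolt [ 0.5968075  -0.34997393]
esc [ 0.44861434 -0.34794432]
```

```bash
for i in 1; do
python3 -m crank '[{"x":23,"y":-29,"spin":-0.104,"fingers":-1},{"x":46,"y":-58,"spin":-0.208,"fingers":-1},{"x":69,"y":-88,"spin":-0.312,"fingers":-1},{"x":92,"y":-117,"spin":-0.416,"fingers":-1},{"x":115,"y":-146,"spin":-0.52,"fingers":-1}]'
python3 -m crank '[{"x":23,"y":-29,"spin":-0.104,"fingers":-1},{"x":46,"y":-58,"spin":-0.208,"fingers":-1},{"x":69,"y":-88,"spin":-0.312,"fingers":-1},{"x":92,"y":-117,"spin":-0.416,"fingers":-1},{"x":115,"y":-146,"spin":-0.52,"fingers":-1}]'
python3 -m crank '[{"x":23,"y":-29,"spin":-0.104,"fingers":-1},{"x":46,"y":-58,"spin":-0.208,"fingers":-1},{"x":69,"y":-88,"spin":-0.312,"fingers":-1},{"x":92,"y":-117,"spin":-0.416,"fingers":-1},{"x":114,"y":-146,"spin":-0.52,"fingers":-1}]'
done
```

```text
$[0]: bad value
$[0]: bad value
$[0]: bad value
```

```bash
python3 -m crank '[{"x":23,"y":-29,"z":0,"spin":-0.104,"fingers":-1},{"x":46,"y":-58,"z":0,"spin":-0.208,"fingers":-1},{"x":69,"y":-88,"z":0,"spin":-0.312,"fingers":-1},{"x":92,"y":-117,"z":0,"spin":-0.416,"fingers":-1},{"x":115,"y":-146,"z":0,"spin":-0.52,"fingers":-1}]'
```

```text
time_s: 0.6
eef_pos: [0.3139, 0.4454, 0.2311]
ee_rot: [0.411, 0.912, -0.0, -0.0]
wrist_force: [1.7, 0.2, -0.2]
grip_width: 0.0854
finger_force: 0.0
```

```bash
python3 -m crank '[{"x":23,"y":-29,"z":0,"spin":-0.104,"fingers":-1},{"x":46,"y":-58,"z":0,"spin":-0.208,"fingers":-1},{"x":69,"y":-88,"z":0,"spin":-0.312,"fingers":-1},{"x":92,"y":-117,"z":0,"spin":-0.416,"fingers":-1},{"x":115,"y":-146,"z":0,"spin":-0.52,"fingers":-1}]'
python3 -m crank '[{"x":23,"y":-29,"z":0,"spin":-0.104,"fingers":-1},{"x":46,"y":-58,"z":0,"spin":-0.208,"fingers":-1},{"x":69,"y":-88,"z":0,"spin":-0.312,"fingers":-1},{"x":92,"y":-117,"z":0,"spin":-0.416,"fingers":-1},{"x":113,"y":-146,"z":0,"spin":-0.52,"fingers":-1}]'
python3 -m crank '[{"x":0,"y":0,"z":-30,"spin":0,"fingers":-0.4},{"x":0,"y":0,"z":-60,"spin":0,"fingers":-0.4},{"x":0,"y":0,"z":-80,"spin":0,"fingers":-0.4},{"x":0,"y":0,"z":-80,"spin":0,"fingers":-0.4}]'
```

```text
time_s: 1.1
eef_pos: [0.4289, 0.2994, 0.2312]
ee_rot: [0.632, 0.775, -0.0, -0.0]
wrist_force: [0.3, 0.1, 0.3]
grip_width: 0.0857
finger_force: 0.0
time_s: 1.6
eef_pos: [0.542, 0.1533, 0.2311]
ee_rot: [0.81, 0.587, -0.0, -0.0]
wrist_force: [0.1, 0.9, 0.5]
grip_width: 0.0853
finger_force: 0.0
time_s: 2.0
eef_pos: [0.54, 0.1544, 0.1488]
ee_rot: [0.808, 0.589, -0.002, -0.001]
wrist_force: [-1.2, 0.9, 0.7]
grip_width: 0.0597
finger_force: 0.0
```

```bash
python3 -m crank '[{"x":1,"y":0,"z":-8,"spin":0,"fingers":-0.4},{"x":1,"y":0,"z":-17,"spin":0,"fingers":-0.4},{"x":1,"y":0,"z":-17,"spin":0,"fingers":1},{"x":1,"y":0,"z":-17,"spin":0,"fingers":1},{"x":1,"y":0,"z":-17,"spin":0,"fingers":1}]'
python3 -m crank '[{"x":0,"y":0,"z":0,"spin":0,"fingers":1},{"x":0,"y":0,"z":0,"spin":0,"fingers":1}]'
python3 -m crank '[{"x":0,"y":0,"z":15,"spin":0,"fingers":1},{"x":0,"y":0,"z":45,"spin":0,"fingers":1},{"x":0,"y":0,"z":75,"spin":0,"fingers":1},{"x":0,"y":0,"z":105,"spin":0,"fingers":1},{"x":0,"y":0,"z":105,"spin":0,"fingers":1}]'
python3 -c "
from h import *
a=snap('top','t1');s=snap('scene','s1')"
```

```text
time_s: 2.5
eef_pos: [0.5425, 0.1548, 0.1349]
ee_rot: [0.808, 0.589, 0.0, 0.0]
wrist_force: [0.3, 0.4, -0.8]
grip_width: 0.0342
finger_force: 60.9
time_s: 2.7
eef_pos: [0.5424, 0.1548, 0.1348]
ee_rot: [0.808, 0.589, 0.0, 0.0]
wrist_force: [-0.6, 0.3, 5.3]
grip_width: 0.0345
finger_force: 61.5
time_s: 3.2
eef_pos: [0.5434, 0.155, 0.2431]
ee_rot: [0.808, 0.589, 0.003, 0.001]
wrist_force: [0.8, 0.5, -1.3]
grip_width: 0.0346
finger_force: 61.0
```

```bash
python3 -m crank '[{"x":-2,"y":30,"z":0,"spin":0,"fingers":1},{"x":-4,"y":65,"z":0,"spin":0,"fingers":1},{"x":-6,"y":105,"z":0,"spin":0,"fingers":1},{"x":-8,"y":145,"z":0,"spin":0,"fingers":1},{"x":-9,"y":185,"z":0,"spin":0,"fingers":1}]'
python3 -m crank '[{"x":-2,"y":40,"z":-10,"spin":0,"fingers":1},{"x":-3,"y":75,"z":-40,"spin":0,"fingers":1},{"x":-4,"y":100,"z":-75,"spin":0,"fingers":1},{"x":-5,"y":110,"z":-115,"spin":0,"fingers":1},{"x":-5,"y":110,"z":-150,"spin":0,"fingers":1}]'
python3 -m crank '[{"x":0,"y":0,"z":-30,"spin":0,"fingers":1},{"x":0,"y":0,"z":-60,"spin":0,"fingers":1},{"x":0,"y":0,"z":-75,"spin":0,"fingers":1},{"x":0,"y":0,"z":-79,"spin":0,"fingers":1},{"x":0,"y":0,"z":-79,"spin":0,"fingers":1}]'
```

```text
time_s: 3.8
eef_pos: [0.5325, 0.3411, 0.2376]
ee_rot: [0.808, 0.589, -0.001, -0.0]
wrist_force: [0.4, -0.2, -0.8]
grip_width: 0.0348
finger_force: 61.0
time_s: 4.3
eef_pos: [0.5266, 0.4507, 0.0853]
ee_rot: [0.808, 0.589, -0.002, -0.0]
wrist_force: [-0.2, 0.8, -0.7]
grip_width: 0.0345
finger_force: 61.0
time_s: 4.8
eef_pos: [0.5282, 0.4497, 0.0101]
ee_rot: [0.808, 0.589, -0.0, 0.0]
wrist_force: [0.0, 1.4, -0.8]
grip_width: 0.0347
finger_force: 61.0
```

View pics/s1.png

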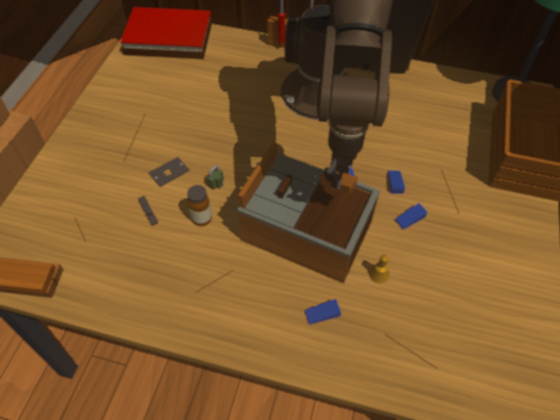

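The scene view shows the wedge held between the fingers near (345,183), clear of the deck. Next I lower the last few mm, release, rise, and go to the hatch grip.

```bash
python3 -m crank '[{"x":0,"y":0,"z":-3,"spin":0,"fingers":1},{"x":0,"y":0,"z":-5,"spin":0,"fingers":1},{"x":0,"y":0,"z":-5,"spin":0,"fingers":-0.4},{"x":0,"y":0,"z":-5,"spin":0,"fingers":-0.4},{"x":0,"y":0,"z":-5,"spin":0,"fingers":-0.4}]'
python3 -m crank '[{"x":0,"y":0,"z":25,"spin":0,"fingers":-0.4},{"x":0,"y":0,"z":65,"spin":0,"fingers":-0.4},{"x":0,"y":0,"z":110,"spin":0,"fingers":-0.4},{"x":0,"y":0,"z":155,"spin":0,"fingers":-0.4},{"x":0,"y":0,"z":200,"spin":0,"fingers":-0.4}]'
python3 - <<'E'
from h import *
t=snap("top","t2");h=cv2.cvtColor(t,cv2.COLOR_BGR2HSV)
print(proj("top",(.53,.45,0)),h[proj("top",(.53,.45,.01))[1].__int__(),int(proj("top",(.53,.45,.01))[0])])
cv2.imwrite("pics/t2c.png",cv2.resize(t[150:290,40:340],(800,373),interpolation=cv2.INTER_CUBIC))
E
```

```text
time_s: 5.3
eef_pos: [0.5284, 0.4499, 0.0058]
ee_rot: [0.808, 0.589, 0.0, 0.0]
wrist_force: [0.4, -0.1, 0.1]
grip_width: 0.0598
finger_force: 0.0
time_s: 5.8
eef_pos: [0.528, 0.4496, 0.2075]
ee_rot: [0.808, 0.589, 0.0, 0.0]
wrist_force: [1.0, -0.0, -0.4]
grip_width: 0.0598
finger_force: 0.0
(np.float64(119.71713325734441), np.float64(224.20199459164232)) [ 13 139 136]
```

View pics/t2c.png

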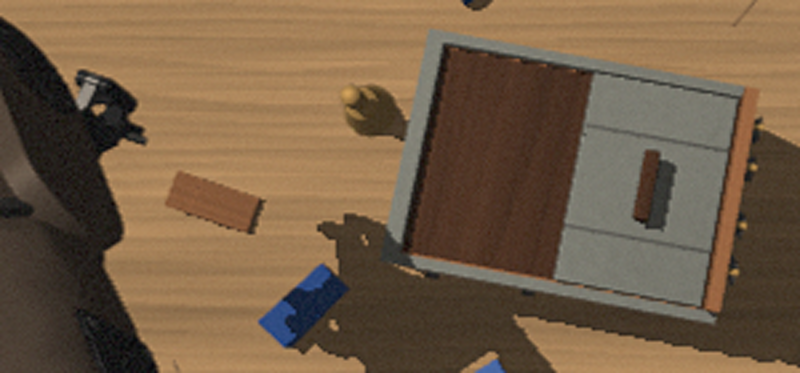

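The wedge lies flat on the worktop at crop (215,200), and the bell is untouched at (368,107). Next is the hatch grip.

```bash
python3 -m crank '[{"x":0,"y":-25,"z":5,"spin":-0.12,"fingers":-0.4},{"x":0,"y":-60,"z":5,"spin":-0.24,"fingers":-0.4},{"x":0,"y":-95,"z":5,"spin":-0.36,"fingers":-0.4},{"x":0,"y":-135,"z":5,"spin":-0.48,"fingers":-0.4},{"x":0,"y":-175,"z":5,"spin":-0.6,"fingers":-0.4}]'
python3 -m crank '[{"x":0,"y":-40,"z":0,"spin":-0.12,"fingers":-0.4},{"x":0,"y":-80,"z":0,"spin":-0.24,"fingers":-0.4},{"x":0,"y":-120,"z":0,"spin":-0.36,"fingers":-0.4},{"x":0,"y":-160,"z":0,"spin":-0.48,"fingers":-0.4},{"x":0,"y":-195,"z":0,"spin":-0.6,"fingers":-0.4}]'
python3 -m crank '[{"x":-1,"y":-30,"z":0,"spin":-0.11,"fingers":-0.4},{"x":-2,"y":-50,"z":0,"spin":-0.22,"fingers":-0.4},{"x":-2,"y":-59,"z":0,"spin":-0.228,"fingers":-0.4},{"x":-2,"y":-59,"z":-30,"spin":-0.228,"fingers":-0.4},{"x":-2,"y":-59,"z":-62,"spin":-0.228,"fingers":-0.4}]'
```

```text
time_s: 6.35
eef_pos: [0.5279, 0.2734, 0.2104]
ee_rot: [0.947, 0.321, 0.0, 0.0]
wrist_force: [0.8, -0.3, 0.0]
grip_width: 0.0596
finger_force: 0.0
time_s: 6.85
eef_pos: [0.528, 0.0779, 0.2105]
ee_rot: [1.0, 0.027, 0.0, 0.0]
wrist_force: [0.8, 0.9, 0.4]
grip_width: 0.0599
finger_force: 0.0
time_s: 7.35
eef_pos: [0.5268, 0.0208, 0.1485]
ee_rot: [0.997, -0.083, 0.002, -0.0]
wrist_force: [0.1, 0.6, -0.2]
grip_width: 0.0598
finger_force: 0.0
```

```bash
python3 -m crank '[{"x":0,"y":0,"z":1,"spin":0,"fingers":1},{"x":0,"y":0,"z":1,"spin":0,"fingers":1},{"x":0,"y":0,"z":1,"spin":0,"fingers":1},{"x":0,"y":0,"z":1,"spin":0,"fingers":1},{"x":0,"y":0,"z":1,"spin":0,"fingers":1}]'
python3 -m crank '[{"x":2,"y":12,"z":0,"spin":0,"fingers":1},{"x":7,"y":40,"z":0,"spin":0,"fingers":1},{"x":12,"y":70,"z":0,"spin":0,"fingers":1},{"x":17,"y":100,"z":0,"spin":0,"fingers":1},{"x":20,"y":118,"z":0,"spin":0,"fingers":1}]'
python3 -m crank '[{"x":0,"y":2,"z":0,"spin":0,"fingers":1},{"x":0,"y":2,"z":0,"spin":0,"fingers":1}]'
```

```text
time_s: 7.85
eef_pos: [0.527, 0.021, 0.151]
ee_rot: [0.996, -0.084, 0.001, -0.0]
wrist_force: [-1.0, 2.0, 7.2]
grip_width: 0.0127
finger_force: 59.7
time_s: 8.35
eef_pos: [0.5486, 0.1403, 0.151]
ee_rot: [0.996, -0.084, 0.003, -0.0]
wrist_force: [10.9, -5.0, 0.7]
grip_width: 0.013
finger_force: 59.1
time_s: 8.55
eef_pos: [0.5489, 0.1417, 0.151]
ee_rot: [0.996, -0.084, 0.004, -0.001]
wrist_force: [10.3, -0.5, -0.4]
grip_width: 0.0133
finger_force: 59.3
```

```bash
python3 -m crank '[{"x":0,"y":0,"z":0,"spin":0,"fingers":-0.4},{"x":0,"y":0,"z":0,"spin":0,"fingers":-0.4},{"x":0,"y":0,"z":20,"spin":0,"fingers":-0.4},{"x":0,"y":0,"z":50,"spin":0,"fingers":-0.4},{"x":0,"y":0,"z":80,"spin":0,"fingers":-0.4}]'
python3 -m crank '[{"x":-10,"y":30,"z":20,"spin":0,"fingers":-0.4},{"x":-20,"y":70,"z":20,"spin":0,"fingers":-0.4},{"x":-30,"y":110,"z":20,"spin":0,"fingers":-1},{"x":-30,"y":150,"z":20,"spin":0,"fingers":-1}]'
python3 - <<'E'
from h import *
t=snap("top","t3");s=snap("scene","s3")
a=cv2.resize(t[160:285,235:395],None,fx=4.8,fy=4.8,interpolation=cv2.INTER_CUBIC)
cv2.imwrite("pics/t3c.png",a)
E
```

```text
time_s: 9.05
eef_pos: [0.5458, 0.1407, 0.2305]
ee_rot: [0.996, -0.084, -0.0, 0.0]
wrist_force: [0.4, 0.0, 0.1]
grip_width: 0.0597
finger_force: 0.0
time_s: 9.45
eef_pos: [0.515, 0.292, 0.2502]
ee_rot: [0.996, -0.084, 0.0, -0.0]
wrist_force: [1.1, -0.0, 0.6]
grip_width: 0.0849
finger_force: 0.0
```

View pics/t3c.png

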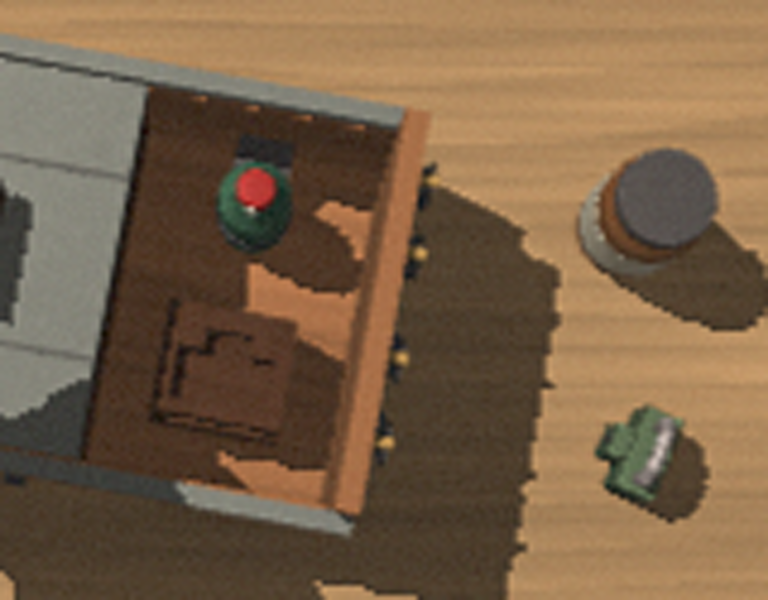

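The hatch is open. The cap is at crop (256,188), the empty nest near (225,370), and the padlock's case near (650,452) with its rib at (612,440), facing up-left. I'll measure the cap, nest and padlock.

```bash
python3 - <<'E'
from h import *
t=cv2.imread("pics/t3.png");s=cv2.imread("pics/s3.png")
def cen(im,lo,hi,box):
    h=cv2.cvtColor(im,cv2.COLOR_BGR2HSV);m=cv2.inRange(h,lo,hi);k=np.zeros_like(m);x0,x1,y0,y1=box;k[y0:y1,x0:x1]=255;m&=k
    ys,xs=np.nonzero(m);return xs.mean(),ys.mean(),len(xs)
ct=cen(t,(0,180,90),(6,255,255),(270,310,185,215));cs=cen(s,(0,180,60),(6,255,255),(230,330,150,260));print(ct,cs)
print("cap",onz("top",ct[0],ct[1],.124), onz("scene",cs[0],cs[1],.122) if cs[2] else 0)
g=lambda X,Y,z:onz("top",235+X/4.8-.4,160+Y/4.8-.4,z)[:2]
for n,p in [("A",(648,404)),("B",(688,422)),("Cc",(655,500)),("D",(607,487))]:print(n,g(*p,.044))
P=np.array([g(*p,.044) for p in [(648,404),(688,422),(655,500),(607,487)]])
print("case c",P.mean(0),"edges",np.degrees(np.arctan2(*(P[0]-P[3])[::-1])),np.degrees(np.arctan2(*(P[1]-P[2])[::-1])),np.linalg.norm(P[0]-P[3]),np.linalg.norm(P[1]-P[0]),np.linalg.norm(P[1]-P[2]))
# shackle bright
st=cen(t,(0,0,120),(180,60,255),(358,384,243,268));print("shackle top",st,onz("top",st[0],st[1],.073)[:2])
ss=cen(s,(0,0,100),(180,80,255),(205,228,160,190));print("shackle scene",ss,onz("scene",ss[0],ss[1],.073)[:2])
O=np.array([.538,.080])
for yw in (-9.7,-10.2):
  c,q=np.cos(np.radians(yw)),np.sin(np.radians(yw));R=np.array([[c,-q],[q,c]])
  print(yw,"cap exp",O+R@[.055,-.065],"nest exp",O+R@[-.038,-.065])
  for X,Y,z in [(147,88,.143),(88,460,.143),(175,300,.08),(152,420,.08),(278,442,.08),(297,322,.08)]:print((R.T@(g(X,Y,z)-O)*1000).round(1),end=" ")
  print()
E
```

```text
(np.float64(288.4193548387097), np.float64(199.0), 31) (np.float64(273.625), np.float64(209.91071428571428), 56)
cap [0.58056678 0.0067585  0.124     ] [0.58066924 0.00819368 0.122     ]
A [ 0.47982197 -0.20025451]
B [ 0.47047751 -0.22114607]
Cc [ 0.42953975 -0.20304761]
D [ 0.43616712 -0.17799105]
case c [ 0.45400159 -0.20060981] edges -27.021049292848794 -23.850080173574966 0.04900416257371595 0.022886160194136387 0.044759961106735205
shackle top (np.float64(371.57894736842104), np.float64(253.42105263157896), 38) [ 0.45442806 -0.19907519]
shackle scene (np.float64(213.0909090909091), np.float64(168.8181818181818), 33) [ 0.45939504 -0.19902497]
-9.7 cap exp [0.58126188 0.00666236] nest exp [0.48959146 0.02233187]
[91.2 -2.9] [-92.5  -7.4] [ -3.  -32.3] [-65.6 -31.7] [-65.4 -96.9] [ -3.2 -95.9] 
-10.2 cap exp [0.58062025 0.00628762] nest exp [0.48909006 0.02275651]
[91.2 -2.1] [-92.5  -8.2] [ -2.7 -32.3] [-65.3 -32.2] [-64.5 -97.4] [ -2.4 -96. ]
```

```bash
python3 -m crank '[{"x":-3,"y":-25,"z":0,"spin":-0.05,"fingers":-1},{"x":-8,"y":-65,"z":0,"spin":-0.1,"fingers":-1},{"x":-13,"y":-110,"z":0,"spin":-0.15,"fingers":-1},{"x":-18,"y":-155,"z":0,"spin":-0.2,"fingers":-1},{"x":-23,"y":-200,"z":0,"spin":-0.28,"fingers":-1}]'
python3 -m crank '[{"x":-5,"y":-45,"z":0,"spin":0,"fingers":-1},{"x":-10,"y":-90,"z":0,"spin":0,"fingers":-1},{"x":-15,"y":-135,"z":0,"spin":0,"fingers":-1},{"x":-20,"y":-180,"z":0,"spin":0,"fingers":-1},{"x":-25,"y":-225,"z":0,"spin":0,"fingers":-1}]'
python3 -m crank '[{"x":-5,"y":-40,"z":0,"spin":0,"fingers":-1},{"x":-10,"y":-60,"z":0,"spin":0,"fingers":-1},{"x":-10,"y":-62,"z":-40,"spin":0,"fingers":-1},{"x":-10,"y":-62,"z":-85,"spin":0,"fingers":-1},{"x":-10,"y":-62,"z":-115,"spin":0,"fingers":-1}]'
```

```text
time_s: 10.05
eef_pos: [0.4924, 0.0888, 0.2497]
ee_rot: [0.975, -0.224, 0.0, 0.0]
wrist_force: [-0.1, -0.6, 0.7]
grip_width: 0.0856
finger_force: 0.0
time_s: 10.55
eef_pos: [0.4673, -0.1363, 0.2498]
ee_rot: [0.975, -0.223, 0.0, 0.0]
wrist_force: [1.1, 0.8, 0.8]
grip_width: 0.0852
finger_force: 0.0
time_s: 11.05
eef_pos: [0.457, -0.1965, 0.1325]
ee_rot: [0.975, -0.223, -0.001, -0.0]
wrist_force: [0.5, -0.3, 0.0]
grip_width: 0.0853
finger_force: 0.0
```

```bash
python3 -m crank '[{"x":0,"y":3,"z":-40,"spin":0,"fingers":-1},{"x":0,"y":3,"z":-80,"spin":0,"fingers":-1},{"x":0,"y":3,"z":-105,"spin":0,"fingers":-1},{"x":0,"y":3,"z":-117,"spin":0,"fingers":-1},{"x":0,"y":3,"z":-117,"spin":0,"fingers":0}]'
python3 -m crank '[{"x":0,"y":0,"z":0,"spin":0,"fingers":0.2},{"x":0,"y":0,"z":0,"spin":0,"fingers":0.6},{"x":0,"y":0,"z":0,"spin":0,"fingers":1},{"x":0,"y":0,"z":0,"spin":0,"fingers":1},{"x":0,"y":0,"z":0,"spin":0,"fingers":1}]'
```

```text
time_s: 11.55
eef_pos: [0.4577, -0.1933, 0.0166]
ee_rot: [0.975, -0.223, -0.001, -0.0]
wrist_force: [-0.6, 0.6, 0.1]
grip_width: 0.0735
finger_force: 0.0
time_s: 12.05
eef_pos: [0.4588, -0.1936, 0.0188]
ee_rot: [0.975, -0.223, 0.001, 0.0]
wrist_force: [-1.8, -0.3, 9.8]
grip_width: 0.0313
finger_force: 59.5
```

```bash
python3 -m crank '[{"x":0,"y":0,"z":0,"spin":0,"fingers":-1},{"x":0,"y":0,"z":0,"spin":0,"fingers":-1},{"x":0,"y":0,"z":0,"spin":0,"fingers":-1},{"x":0,"y":0,"z":0,"spin":0,"fingers":-1},{"x":0,"y":0,"z":0,"spin":0.13,"fingers":-1}]'
python3 -m crank '[{"x":0,"y":-1,"z":0,"spin":0.145,"fingers":-1},{"x":0,"y":-2,"z":0,"spin":0.29,"fingers":-1},{"x":-1,"y":-3,"z":0,"spin":0.435,"fingers":-1},{"x":-1,"y":-3,"z":0,"spin":0.58,"fingers":-1},{"x":-1,"y":-3,"z":0,"spin":0.725,"fingers":-1}]'
python3 -m crank '[{"x":0,"y":0,"z":0,"spin":0.145,"fingers":-1},{"x":0,"y":0,"z":0,"spin":0.29,"fingers":-1},{"x":0,"y":0,"z":0,"spin":0.435,"fingers":-1},{"x":0,"y":0,"z":0,"spin":0.58,"fingers":-1},{"x":0,"y":0,"z":0,"spin":0.716,"fingers":-1}]'
python3 -m crank '[{"x":0,"y":0,"z":0,"spin":0,"fingers":-1},{"x":0,"y":0,"z":0,"spin":0,"fingers":-1}]'
```

```text
time_s: 12.55
eef_pos: [0.4583, -0.1932, 0.0173]
ee_rot: [0.987, -0.159, -0.0, 0.0]
wrist_force: [0.5, 0.7, -0.0]
grip_width: 0.0855
finger_force: 0.0
time_s: 13.05
eef_pos: [0.4572, -0.1962, 0.0173]
ee_rot: [0.979, 0.204, -0.0, -0.0]
wrist_force: [-0.7, 0.4, 0.0]
grip_width: 0.0849
finger_force: 0.0
time_s: 13.55
eef_pos: [0.4572, -0.1962, 0.0173]
ee_rot: [0.845, 0.534, -0.0, -0.0]
wrist_force: [-0.1, 0.5, -0.3]
grip_width: 0.0855
finger_force: 0.0
time_s: 13.75
eef_pos: [0.4572, -0.1962, 0.0173]
ee_rot: [0.848, 0.53, -0.0, -0.0]
wrist_force: [-0.1, 1.0, 0.4]
grip_width: 0.0855
finger_force: 0.0
```

```bash
python3 -m crank '[{"x":-0.6,"y":-2,"z":0,"spin":0,"fingers":-0.2},{"x":-0.6,"y":-2,"z":0,"spin":0,"fingers":0},{"x":-0.6,"y":-2,"z":0,"spin":0,"fingers":1},{"x":-0.6,"y":-2,"z":0,"spin":0,"fingers":1},{"x":-0.6,"y":-2,"z":0,"spin":0,"fingers":1}]'
python3 -m crank '[{"x":0,"y":0,"z":0,"spin":0,"fingers":1},{"x":0,"y":0,"z":10,"spin":0,"fingers":1},{"x":0,"y":0,"z":40,"spin":0,"fingers":1},{"x":0,"y":0,"z":80,"spin":0,"fingers":1},{"x":0,"y":0,"z":125,"spin":0,"fingers":1}]'
python3 -m crank '[{"x":0,"y":0,"z":40,"spin":0,"fingers":1},{"x":0,"y":0,"z":75,"spin":-0.1,"fingers":1},{"x":0,"y":0,"z":90,"spin":-0.24,"fingers":1},{"x":0,"y":0,"z":90,"spin":-0.3,"fingers":1},{"x":0,"y":0,"z":90,"spin":-0.3,"fingers":1}]'
```

```text
time_s: 14.25
eef_pos: [0.4566, -0.1983, 0.0176]
ee_rot: [0.847, 0.532, 0.0, 0.0]
wrist_force: [-1.2, -0.7, 5.1]
grip_width: 0.0448
finger_force: 62.1
time_s: 14.75
eef_pos: [0.4559, -0.1978, 0.1434]
ee_rot: [0.847, 0.532, -0.0, -0.001]
wrist_force: [0.8, -0.3, -3.1]
grip_width: 0.0448
finger_force: 62.5
time_s: 15.25
eef_pos: [0.4564, -0.198, 0.2331]
ee_rot: [0.917, 0.399, 0.0, 0.0]
wrist_force: [0.6, -0.2, -3.2]
grip_width: 0.0449
finger_force: 62.8
```

```bash
python3 -m crank '[{"x":5,"y":25,"z":0,"spin":-0.13,"fingers":1},{"x":10,"y":60,"z":0,"spin":-0.26,"fingers":1},{"x":15,"y":95,"z":0,"spin":-0.39,"fingers":1},{"x":20,"y":130,"z":0,"spin":-0.52,"fingers":1},{"x":25,"y":165,"z":0,"spin":-0.65,"fingers":1}]'
python3 -m crank '[{"x":4,"y":30,"z":0,"spin":-0.13,"fingers":1},{"x":8,"y":50,"z":0,"spin":-0.26,"fingers":1},{"x":8,"y":56,"z":0,"spin":-0.347,"fingers":1},{"x":8,"y":56,"z":0,"spin":-0.347,"fingers":1},{"x":8,"y":56,"z":0,"spin":-0.347,"fingers":1}]'
python3 -m crank '[{"x":0,"y":0,"z":-40,"spin":0,"fingers":1},{"x":0,"y":0,"z":-80,"spin":0,"fingers":1},{"x":0,"y":0,"z":-110,"spin":0,"fingers":1},{"x":0,"y":0,"z":-120,"spin":0,"fingers":1},{"x":0,"y":0,"z":-120,"spin":0,"fingers":1}]'
python3 -c "
from h import *
print(r.read_state()['qpos'])
a=snap('top','t4');s=snap('scene','s4')
cv2.imwrite('pics/j4.png',np.hstack([cv2.resize(a[170:280,230:340],(400,400),interpolation=2),cv2.resize(s[130:240,220:330],(400,400),interpolation=2)]))"
```

```text
time_s: 15.75
eef_pos: [0.4812, -0.0318, 0.232]
ee_rot: [0.996, 0.084, -0.001, -0.0]
wrist_force: [0.4, -0.0, -3.4]
grip_width: 0.045
finger_force: 62.6
time_s: 16.25
eef_pos: [0.4894, 0.0226, 0.2321]
ee_rot: [0.996, -0.085, -0.0, 0.0]
wrist_force: [0.3, 0.2, -2.7]
grip_width: 0.0451
finger_force: 62.6
time_s: 16.75
eef_pos: [0.4894, 0.0231, 0.1112]
ee_rot: [0.996, -0.087, -0.001, -0.001]
wrist_force: [0.1, 9.5, -3.3]
grip_width: 0.0448
finger_force: 68.3
[-8.82661772e-02  4.76481422e-01  2.00818987e+00  1.65937907e-03
  6.59085322e-01  1.65451493e+00]
```

View pics/j4.png

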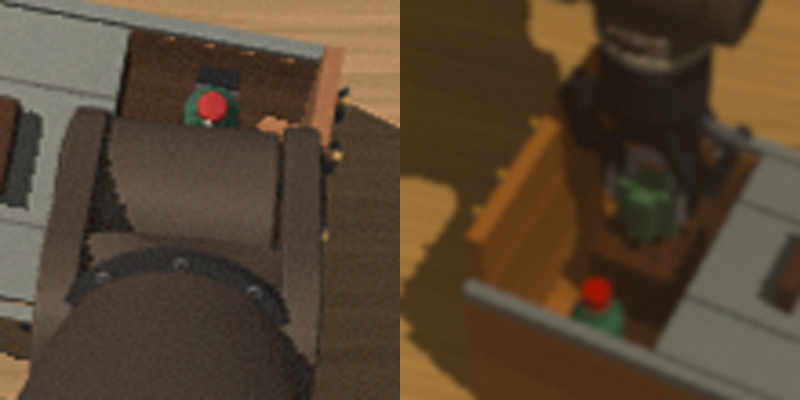

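The padlock (scene crop, right half, (645,210)) is over the nest block with its rib towards the can at (597,295). There is about 9 N sideways on the tool, which I'll check before lowering.

```bash
python3 -m crank '[{"x":0,"y":0,"z":0,"spin":0,"fingers":1}]'
python3 -m crank '[{"x":0,"y":3,"z":0,"spin":0,"fingers":1},{"x":0,"y":3,"z":0,"spin":0,"fingers":1}]'
python3 -m crank '[{"x":0,"y":0,"z":30,"spin":0,"fingers":1},{"x":0,"y":0,"z":30,"spin":0,"fingers":1}]'
```

```text
time_s: 16.95
eef_pos: [0.4897, 0.0228, 0.1124]
ee_rot: [0.996, -0.087, -0.0, -0.0]
wrist_force: [0.9, 8.2, -3.6]
grip_width: 0.0444
finger_force: 68.3
time_s: 17.15
eef_pos: [0.4897, 0.0255, 0.1125]
ee_rot: [0.996, -0.087, 0.0, 0.0]
wrist_force: [1.1, -0.1, -3.6]
grip_width: 0.045
finger_force: 68.1
time_s: 17.35
eef_pos: [0.4909, 0.0253, 0.1447]
ee_rot: [0.996, -0.087, 0.002, 0.0]
wrist_force: [0.3, -0.1, -3.7]
grip_width: 0.0449
finger_force: 68.4
```

The contact was the finger linkage brushing the key board, so gripping across y is too tight there. I'll set the padlock back down and regrasp it across x, which has more room at the nest.

```bash
python3 -m crank '[{"x":0,"y":0,"z":40,"spin":0,"fingers":1},{"x":0,"y":0,"z":80,"spin":0,"fingers":1},{"x":-5,"y":-30,"z":88,"spin":0,"fingers":1},{"x":-10,"y":-70,"z":88,"spin":0,"fingers":1},{"x":-15,"y":-110,"z":88,"spin":0,"fingers":1}]'
python3 -m crank '[{"x":-6,"y":-40,"z":0,"spin":0,"fingers":1},{"x":-12,"y":-80,"z":0,"spin":0,"fingers":1},{"x":-18,"y":-106,"z":0,"spin":0,"fingers":1},{"x":-18,"y":-112,"z":-40,"spin":0,"fingers":1},{"x":-18,"y":-112,"z":-85,"spin":0,"fingers":1}]'
python3 -m crank '[{"x":0,"y":0,"z":-45,"spin":0,"fingers":1},{"x":0,"y":0,"z":-90,"spin":0,"fingers":1},{"x":0,"y":0,"z":-115,"spin":0,"fingers":1},{"x":0,"y":0,"z":-125,"spin":0,"fingers":1},{"x":0,"y":0,"z":-125,"spin":0,"fingers":1}]'
```

```text
time_s: 17.85
eef_pos: [0.4742, -0.0854, 0.2303]
ee_rot: [0.996, -0.087, 0.0, 0.0]
wrist_force: [1.0, -1.0, -3.4]
grip_width: 0.0446
finger_force: 68.2
time_s: 18.35
eef_pos: [0.4568, -0.1982, 0.1449]
ee_rot: [0.996, -0.088, 0.002, 0.001]
wrist_force: [1.6, 0.4, -4.2]
grip_width: 0.0451
finger_force: 68.3
time_s: 18.85
eef_pos: [0.4563, -0.1962, 0.0194]
ee_rot: [0.996, -0.087, -0.001, -0.0]
wrist_force: [1.2, 0.1, -3.0]
grip_width: 0.0448
finger_force: 69.2
```

```bash
python3 -m crank '[{"x":0,"y":0,"z":-2,"spin":0,"fingers":1},{"x":0,"y":0,"z":-2,"spin":0,"fingers":1},{"x":0,"y":0,"z":-2,"spin":0,"fingers":-1},{"x":0,"y":0,"z":-2,"spin":0,"fingers":-1},{"x":0,"y":0,"z":-2,"spin":0,"fingers":-1}]'
python3 -m crank '[{"x":0,"y":0,"z":0,"spin":0,"fingers":-1},{"x":1,"y":0,"z":0,"spin":0.145,"fingers":-1},{"x":2,"y":0,"z":0,"spin":0.29,"fingers":-1},{"x":3,"y":0,"z":0,"spin":0.435,"fingers":-1},{"x":5,"y":-1,"z":0,"spin":0.58,"fingers":-1}]'
python3 -m crank '[{"x":0,"y":0,"z":0,"spin":0.145,"fingers":-1},{"x":0,"y":0,"z":0,"spin":0.29,"fingers":-1},{"x":0,"y":0,"z":0,"spin":0.435,"fingers":-1},{"x":0,"y":0,"z":0,"spin":0.58,"fingers":-1},{"x":0,"y":0,"z":0,"spin":0.725,"fingers":-1}]'
python3 -m crank '[{"x":0,"y":0,"z":0,"spin":0.145,"fingers":-1},{"x":0,"y":0,"z":0,"spin":0.266,"fingers":-1},{"x":0,"y":0,"z":0,"spin":0.266,"fingers":-1}]'
```

```text
time_s: 19.35
eef_pos: [0.4569, -0.1964, 0.0189]
ee_rot: [0.996, -0.087, 0.001, 0.0]
wrist_force: [0.6, 0.0, -0.5]
grip_width: 0.085
finger_force: 0.0
time_s: 19.85
eef_pos: [0.4616, -0.1972, 0.0184]
ee_rot: [0.979, 0.204, -0.0, 0.0]
wrist_force: [-0.3, 0.2, 0.0]
grip_width: 0.0855
finger_force: 0.0
time_s: 20.35
eef_pos: [0.4617, -0.1973, 0.0184]
ee_rot: [0.843, 0.538, 0.0, 0.0]
wrist_force: [-0.2, 0.0, 0.5]
grip_width: 0.0856
finger_force: 0.0
time_s: 20.65
eef_pos: [0.4617, -0.1973, 0.0184]
ee_rot: [0.766, 0.643, 0.0, 0.0]
wrist_force: [0.5, 0.2, -0.4]
grip_width: 0.0854
finger_force: 0.0
```

```bash
python3 -m crank '[{"x":0,"y":0,"z":0,"spin":0,"fingers":0},{"x":0,"y":0,"z":0,"spin":0,"fingers":0.2},{"x":0,"y":0,"z":0,"spin":0,"fingers":1},{"x":0,"y":0,"z":0,"spin":0,"fingers":1},{"x":0,"y":0,"z":0,"spin":0,"fingers":1}]'
python3 -m crank '[{"x":0,"y":0,"z":0,"spin":0,"fingers":1},{"x":0,"y":0,"z":15,"spin":0,"fingers":1},{"x":0,"y":0,"z":55,"spin":0,"fingers":1},{"x":0,"y":0,"z":100,"spin":0,"fingers":1},{"x":0,"y":0,"z":145,"spin":0,"fingers":1}]'
python3 -m crank '[{"x":0,"y":0,"z":40,"spin":0,"fingers":1},{"x":3,"y":20,"z":70,"spin":0,"fingers":1},{"x":9,"y":60,"z":72,"spin":0,"fingers":1},{"x":15,"y":100,"z":72,"spin":0,"fingers":1},{"x":21,"y":140,"z":72,"spin":0,"fingers":1}]'
python3 -m crank '[{"x":5,"y":40,"z":0,"spin":0,"fingers":1},{"x":10,"y":68,"z":0,"spin":0,"fingers":1},{"x":11,"y":79,"z":0,"spin":0,"fingers":1},{"x":11,"y":79,"z":-40,"spin":0,"fingers":1},{"x":11,"y":79,"z":-80,"spin":0,"fingers":1}]'
```

```text
time_s: 21.15
eef_pos: [0.4616, -0.1973, 0.0186]
ee_rot: [0.766, 0.642, 0.0, 0.0]
wrist_force: [-0.6, 0.1, 4.7]
grip_width: 0.031
finger_force: 60.2
time_s: 21.65
eef_pos: [0.4611, -0.1969, 0.1645]
ee_rot: [0.766, 0.642, -0.0, -0.001]
wrist_force: [1.0, -1.2, -3.3]
grip_width: 0.0308
finger_force: 60.4
time_s: 22.15
eef_pos: [0.4824, -0.0559, 0.2353]
ee_rot: [0.767, 0.642, 0.0, -0.0]
wrist_force: [1.2, -1.0, -4.3]
grip_width: 0.031
finger_force: 60.7
time_s: 22.65
eef_pos: [0.4938, 0.0218, 0.1549]
ee_rot: [0.766, 0.643, 0.001, 0.001]
wrist_force: [0.3, 0.2, -4.1]
grip_width: 0.031
finger_force: 60.7
```

```bash
python3 -m crank '[{"x":0,"y":0,"z":-25,"spin":0,"fingers":1},{"x":0,"y":0,"z":-45,"spin":0,"fingers":1},{"x":0,"y":0,"z":-53,"spin":0,"fingers":1},{"x":0,"y":0,"z":-53,"spin":0,"fingers":1},{"x":0,"y":0,"z":-53,"spin":0,"fingers":1}]'
python3 -m crank '[{"x":0,"y":0,"z":-3,"spin":0,"fingers":1},{"x":0,"y":0,"z":-6,"spin":0,"fingers":1},{"x":0,"y":0,"z":-6,"spin":0,"fingers":1}]'
python3 -c "
from h import *
a=snap('top','t5');s=snap('scene','s5')
cv2.imwrite('pics/j5.png',cv2.resize(s[140:220,240:340],(800,600),interpolation=2))"
```

```text
time_s: 23.15
eef_pos: [0.494, 0.0215, 0.1029]
ee_rot: [0.766, 0.642, 0.0, 0.0]
wrist_force: [0.6, 0.3, -3.6]
grip_width: 0.0309
finger_force: 60.3
time_s: 23.45
eef_pos: [0.4936, 0.0217, 0.0964]
ee_rot: [0.766, 0.643, 0.0, 0.0]
wrist_force: [0.7, -0.4, -2.9]
grip_width: 0.0311
finger_force: 60.4
```

View pics/j5.png

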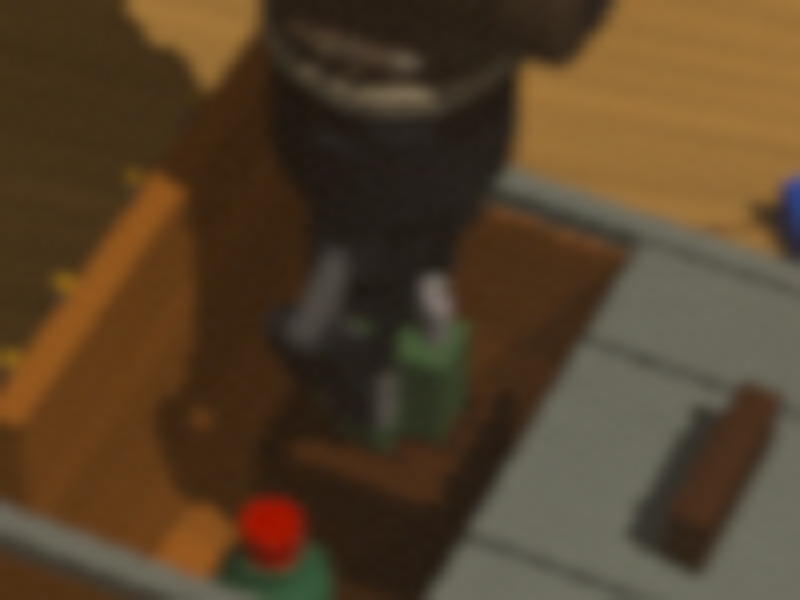

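The padlock is over the nest block at crop (420,390), its foot already about 2 mm below the rim height with no contact force, so it is entering the pocket. I'll lower it on.

```bash
python3 -m crank '[{"x":0,"y":0,"z":-3,"spin":0,"fingers":1},{"x":0,"y":0,"z":-5,"spin":0,"fingers":1},{"x":0,"y":0,"z":-7,"spin":0,"fingers":1},{"x":0,"y":0,"z":-7,"spin":0,"fingers":1},{"x":0,"y":0,"z":-7,"spin":0,"fingers":1}]'
python3 -m crank '[{"x":0,"y":0,"z":-1,"spin":0,"fingers":1},{"x":0,"y":0,"z":-1,"spin":0,"fingers":1}]'
```

```text
time_s: 24.05
eef_pos: [0.4936, 0.0217, 0.0893]
ee_rot: [0.766, 0.643, -0.0, -0.0]
wrist_force: [-0.1, 0.3, -2.4]
grip_width: 0.0311
finger_force: 60.4
time_s: 24.25
eef_pos: [0.4938, 0.0217, 0.0886]
ee_rot: [0.766, 0.643, 0.0, 0.0]
wrist_force: [-0.6, -0.0, 1.4]
grip_width: 0.0306
finger_force: 60.9
```

```bash
python3 -m crank '[{"x":0,"y":0,"z":0,"spin":0,"fingers":-0.2},{"x":0,"y":0,"z":0,"spin":0,"fingers":-0.2},{"x":0,"y":0,"z":0,"spin":0,"fingers":-0.2},{"x":0,"y":0,"z":20,"spin":0,"fingers":-0.2},{"x":0,"y":0,"z":60,"spin":0,"fingers":-0.2}]'
python3 -m crank '[{"x":0,"y":0,"z":40,"spin":0,"fingers":-0.2},{"x":15,"y":-2,"z":50,"spin":0,"fingers":1},{"x":45,"y":-7,"z":50,"spin":0,"fingers":1},{"x":75,"y":-12,"z":50,"spin":0,"fingers":1},{"x":87,"y":-14.5,"z":50,"spin":0,"fingers":1}]'
python3 -m crank '[{"x":0,"y":0,"z":-25,"spin":0,"fingers":1},{"x":0,"y":0,"z":-50,"spin":0,"fingers":1},{"x":0,"y":0,"z":-50,"spin":0,"fingers":1}]'
python3 -c "
from h import *
a=snap('top','t6');s=snap('scene','s6')
cv2.imwrite('pics/j6.png',np.hstack([cv2.resize(a[170:280,230:340],(400,400),interpolation=2),cv2.resize(s[130:240,220:330],(400,400),interpolation=2)]))"
```

```text
time_s: 24.75
eef_pos: [0.4926, 0.0218, 0.1471]
ee_rot: [0.766, 0.643, -0.002, -0.002]
wrist_force: [-0.3, -0.3, 0.2]
grip_width: 0.0515
finger_force: 0.0
time_s: 25.25
eef_pos: [0.5825, 0.0068, 0.1983]
ee_rot: [0.766, 0.643, 0.0, 0.0]
wrist_force: [-0.8, -0.4, -0.2]
grip_width: -0.0001
finger_force: 0.0
time_s: 25.55
eef_pos: [0.5787, 0.0074, 0.1455]
ee_rot: [0.766, 0.643, -0.002, -0.002]
wrist_force: [-0.7, -0.2, -0.2]
grip_width: 0.0002
finger_force: 0.0
```

View pics/j6.png

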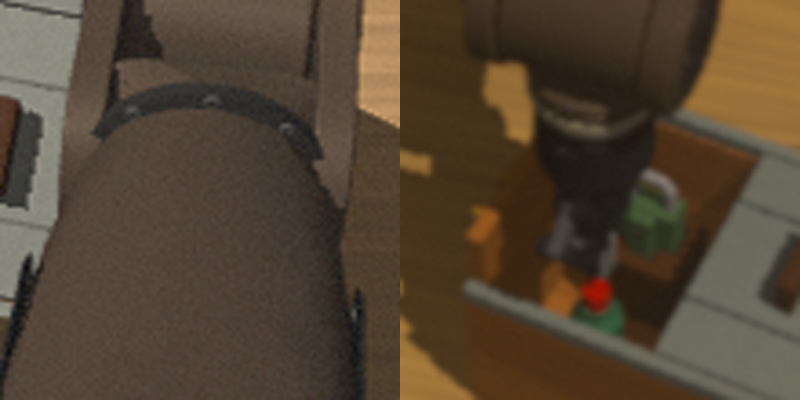

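The padlock stands upright in the nest at crop (655,215), rib towards the can, and the shut fingers are just above the red cap at (597,293). Pressing it now.

```bash
python3 -m crank '[{"x":1,"y":0,"z":-12,"spin":0,"fingers":1},{"x":1,"y":0,"z":-20,"spin":0,"fingers":1},{"x":1,"y":0,"z":-25,"spin":0,"fingers":1},{"x":1,"y":0,"z":-29,"spin":0,"fingers":1},{"x":1,"y":0,"z":-29,"spin":0,"fingers":1}]'
python3 -m crank '[{"x":0,"y":0,"z":-1,"spin":0,"fingers":1},{"x":0,"y":0,"z":-1,"spin":0,"fingers":1}]'
```

```text
time_s: 26.15
eef_pos: [0.5817, 0.0073, 0.1201]
ee_rot: [0.766, 0.643, 0.0, 0.0]
wrist_force: [-2.6, 0.5, 7.9]
grip_width: -0.0004
finger_force: 3.7
time_s: 26.35
eef_pos: [0.5818, 0.0072, 0.1199]
ee_rot: [0.766, 0.643, 0.0, 0.001]
wrist_force: [-5.8, 0.1, 17.5]
grip_width: 0.0001
finger_force: 8.9
```

Bottomed out: the tool is at 0.120 m and the force is past 6.5 N. I'll let it rise and move clear to check.

```bash
python3 -m crank '[{"x":0,"y":0,"z":5,"spin":0,"fingers":1},{"x":0,"y":0,"z":25,"spin":0,"fingers":1},{"x":0,"y":0,"z":65,"spin":0,"fingers":1},{"x":0,"y":0,"z":110,"spin":0,"fingers":1},{"x":0,"y":0,"z":140,"spin":0,"fingers":1}]'
python3 -m crank '[{"x":-10,"y":40,"z":0,"spin":0,"fingers":1},{"x":-20,"y":85,"z":0,"spin":0,"fingers":1},{"x":-30,"y":130,"z":0,"spin":0,"fingers":1},{"x":-40,"y":175,"z":0,"spin":0,"fingers":1},{"x":-50,"y":220,"z":0,"spin":0,"fingers":1}]'
python3 -m crank '[{"x":0,"y":30,"z":0,"spin":0,"fingers":1},{"x":0,"y":30,"z":0,"spin":0,"fingers":1},{"x":0,"y":30,"z":0,"spin":0,"fingers":1}]'
python3 -c "
from h import *
a=snap('top','t7');s=snap('scene','s7')
cv2.imwrite('pics/j7.png',np.hstack([cv2.resize(a[160:290,240:340],(400,520),interpolation=2),cv2.resize(s[120:250,220:320],(400,520),interpolation=2)]))"
```

```text
time_s: 26.85
eef_pos: [0.582, 0.0072, 0.2612]
ee_rot: [0.766, 0.643, 0.001, 0.001]
wrist_force: [0.5, -0.6, 0.1]
grip_width: 0.0
finger_force: 0.0
time_s: 27.35
eef_pos: [0.531, 0.2289, 0.2584]
ee_rot: [0.766, 0.643, 0.0, 0.0]
wrist_force: [-0.1, 0.6, -0.3]
grip_width: 0.0001
finger_force: 0.0
time_s: 27.65
eef_pos: [0.5314, 0.2576, 0.258]
ee_rot: [0.766, 0.643, -0.0, 0.0]
wrist_force: [-0.4, -0.3, 0.1]
grip_width: -0.0001
finger_force: 0.0
```

View pics/j7.png

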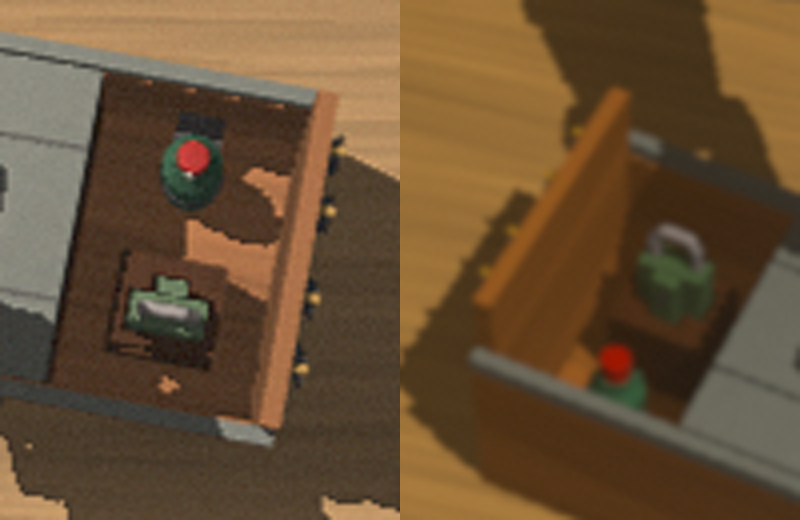

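The padlock is seated in the nest at crop (168,310) with its rib towards the can, the cap is up at (193,157), and the hatch is open. Handing in.

```bash
python3 -c "
from station import r
print(r.hand_in())"
```

```text
the job is handed in; nothing more can be done
None
```

The job is handed in (no verdict came back): the wedge is on the worktop, the hatch open, the padlock in its nest with its rib to the can, and the spray cap was pressed fully down and is back up.

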